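Touch off the calibration block and seat the gauge pin

ROBOT

A 6-joint arm with a two-finger parallel gripper is mounted at the origin on the work surface. World frame = base frame: x ahead of the robot, y to its left, z up, the work surface at z = 0. Lengths are in mm, angles in rad, forces in N, time in s.
With the tool pointing down it reaches from about 350 to 725 mm from the base axis. Payload 4.3 kg.
Tool frame: the origin (TCP) lies midway between the tips of the shut fingers; the grasp point (between the pads) lies 19 mm behind it; z points along the fingers, y is the direction in which the jaws open and shut (so a half turn about z gives the same grasp; the last joint's range is limited). The gripper opens to 85 mm and grips with 20 to 120 N. Pads are 22 mm wide; open, the fingers measure 114 mm over their backs; the gripper's body (76 mm by 85 mm) begins 54 mm behind the grasp point. The pads swing forward as they close: fully open they stand 13 mm farther back than shut.
Start: joints at [-1.376, 0.377, 0.081, 1.274, 0, 1.46], TCP at [172.57, -548.531, 231.329] pointing down, gripper open.
Joint ranges: [-2.72, 2.72], [-0.84, 1.66], [-1.02, 1.22], [-1.77, 2.12], [-1.37, 1.28], [-3.14, 3.14]. Speed limits (rad/s): [2.57, 2.57, 3.14, 3.14, 3.14, 3.14].

INTERFACE

Orientations are given as a unit quaternion [x, y, z, w].
In Python, from rig import ctrl gives the robot as it stands.
- The arm moves only by the tool apply_moves, never from a script. Its argument "commands" is a list of rows, each a list of 7 numbers: the closure in counts, from 0 (fully open) to 255 (shut), then the shift along the tool's x, y, z in m, then the turn, a rotation vector about the tool's x, y, z in rad. A call has exactly 8 rows; each row is the pose to reach, as a shift and turn from the pose commanded when the call began, along the tool's axes at that moment; what a row does not reach only later rows make up. A row lasts 1/8 s, in which the tool goes at most 62.5 mm and 10.7 degrees, less where a joint would pass 70% of its speed; a pose out of reach is approached as far as the arm can. A call with a gripper value outside its range is refused whole. The fingers move at their own pace and stop on an object; the grip force is fixed at half the most. Time passes only in rows, so rows that repeat a pose let the fingers close, or fill a call up. It gives the time, the measured TCP pose, the force and the opening at its end, in the units of the state.
- ctrl.observe(): the state, without advancing time (a new reading comes with each control period).
- ctrl.capture(name): name is "side" or "top" or "wrist"; returns a dict with "color" (400x640x3 uint8, red, green, blue), "fx", "fy", "cx", "cy" (pixels), "D" ([k1, k2, p1, p2, k3] as OpenCV has them; the pictures are not rectified), "rvec" (rotation vector, rad) and "tvec" (3), from world to camera coordinates, as OpenCV has them; the wrist camera has in their place "mount" (4x4, takes a point from camera to tool coordinates, whose origin is the TCP and whose axes are the flange's). Camera axes: x right, y down, z forward; pixel columns grow to the right and rows downward; lengths in mm; the calibration is good to about 2 mm. A picture is of the moment at which its call begins: read the wrist's pose just before it. There is no depth.
- ctrl.sign_off(): hands the job in, once; it reports no verdict.
The state is a dict: "time": time; "joints": joint angles; "joint_vel": joint speeds; "tau": joint torques, N m; "position": TCP position; "tcp_rot": TCP orientation; "ft_force": force on the tool from outside, world axes, zero at the start; "torque": the same for the moment, N m; "grip_width": opening from 0.0 (shut) to 1.0 (fully open).
Only numpy, scipy, OpenCV 4.12 (cv2) and the standard library are available. Lean on these libraries where they do the work, as an engineer would, in place of code of your own. Each camera call takes 0.05 s, during which the arm holds its last target.

TASK

The calibration block has been clamped slightly off on the microscope's stage plate. Take the square-headed gauge pin from its stand and, holding it upright, find the block by resting the pin's shank gently against it for a moment at three points: on its long side nearest the bore, first near the end far from the bore, then near the end close to the bore, and then at the middle of the short side nearest the bore. Then stand the pin fully down in the bore and let go of it, never pressing hard on the block and leaving everything else where it is.

Things in the scene. Friction and masses are not known exactly. Their poses are not given: they have to be found in the camera images.
- stage: Fixed dark steel stage plate, 150 mm (its x) x 200 mm (its y) x 15 mm thick, on the bench. Origin: centre of its underside; z up, x roughly away from the robot, y roughly to the robot's left, turned by up to 0.3 rad. A calibration block is rigidly clamped on it. Over 20 N between the block or plate and the pin or the fingers is a fault; contact is stiff (a few N in some tenths of a mm).
- block_nominal (a point): Where the centre of the block's top SHOULD be (fixed to the plate). Aluminium block 70 mm (x) x 110 mm (y) x 40 mm, its top 55 mm above the stage's origin. It really sits up to 6 mm off along x and y and turned up to 0.07 rad about its own upright mid axis; no pose reports this. A clamp 24 mm wide reaches 17 mm out of its -x side, up to 29 mm above the stage's origin.
- bore_nominal (a point): Where the mouth of the block's only bore SHOULD be (fixed to the plate; true bore shifted and turned with the block). In the block: x +12 mm, y -28 mm from its centre. Upright, 11.5 mm across, 1.5 mm chamfer, 30 mm deep; flat floor 25 mm above the stage's origin. So the long side nearest the bore is the +x one, the short side nearest it the -y one.
- touch1 (a point): Nominal first touch point (fixed to the plate): x +35, y +36 mm from the stage's origin, 35 mm up, on the plain upright +x side, at the end far from the bore; the side spans 15 to 55 mm above the stage's origin. The true side may lie 9 mm nearer or farther. A touch is the upright shank pressing with over 0.8 N (aim at 2 to 5 N) for 0.3 s, tip 18 to 48 mm above the stage's origin.
- touch2 (a point): Nominal second touch point (fixed to the plate), same +x side, end close to the bore: x +35, y -36 mm from the stage's origin, 35 mm up. For the first and second touch the pin must be 15 to 62 mm to the proper side of the stage's middle along its y. Touch as at touch1.
- touch3 (a point): Nominal third touch point (fixed to the plate), middle of the plain upright -y side: x 0, y -55 mm from the stage's origin, 35 mm up; anywhere within 25 mm of the middle along x will do. Touch as at touch1.
- gauge_pin: Loose steel pin, about 150 g, standing tip down in one of the three holes of the stand: round shank 10 mm across and 50 mm long with a 2 mm tapered tip, then a square head 20 x 20 mm and 40 mm high (50 to 90 mm above the tip). Origin: centre of the tip's end face; z up along the pin; x and y square to the head's sides. The only square head of the three. Grasp the head from above.
- pin_tip (a point): centre of the gauge pin's tip, the same point as the pin's origin
- stand: Fixed grey plastic stand, 50 mm (x) x 170 mm (y) x 45 mm high. Origin: centre of its underside; z up. Three vertical holes 11.5 mm across and 35 mm deep lie at its y = -55, 0 and +55 mm; which pin stands in which hole varies. A pin's tip rests 10 mm above the stand's origin; lift it by 40 mm or more to clear the stand.
- round_pin: bystander: steel pin with a low round head (24 mm across, 18 mm high, whole pin 68 mm) in another hole of the stand; origin at the tip of its shank
- thin_pin: bystander: steel pin with a narrow round head (14 mm across, 26 mm high, whole pin 76 mm) in another hole of the stand; origin at the tip of its shank
- spacer: bystander: small loose steel disc with a dark centre, 22 mm across, 8 mm high, lying on the stage plate's near left corner; origin under its centre
- objective: bystander: dark microscope objective standing on the bench, 30 mm across, 48 mm high; origin under its centre
- dishes: bystander: stack of two clear round dishes, 60 mm across, 28 mm high; origin under its centre
- slide_box: bystander: flat box of slides, 86 x 181 x 35 mm; origin under its centre
- reagent: bystander: amber bottle, 52 mm across, 120 mm high; origin under its centre
- driver: bystander: screwdriver lying on the bench, 170 mm long
There are look-alikes about, which are no part of the job. Leave any orange look-alike of the stage alone.

How it is judged:
By the outcome, as a careful person would: the job done as asked, in the order asked, and still so for the second after the job is handed in, with the robot touching nothing.
It also fails if it takes over 69 s, if anything falls off the work surface, if the arm or the gripper's body presses on something with over 40 N, if the wrist force passes 120 N, or if a joint passes its speed limit or range.

## Working session

There is one attempt and no reset: what is moved stays moved. The work goes in short steps, Python scripts to look and compute and a tool call to move; the robot and the scene stay as the last step left them, time stands still between calls to the robot, and variables do not carry over. Pictures are saved under pics/ and viewed, and the job is handed in when it is done.

Besides the shell and the picture viewer there is one more tool, called after "Request:" as name(argument=value, ...), one argument or row to a line, values as JSON. apply_moves: Moves the arm, as the interface text tells. Its arguments: {"type":"object","properties":{"commands":{"type":"array","items":{"type":"array","items":{"type":"number"}}}},"required":["commands"]}

```bash
ls; mkdir -p pics; cat > h.py <<'E'
import numpy as np, cv2
from rig import ctrl
from scipy.spatial.transform import Rotation as R
def cam(name):
    s=ctrl.observe(); c=ctrl.capture(name)
    if name=='wrist':
        T=np.eye(4);T[:3,:3]=R.from_quat(s['tcp_rot']).as_matrix();T[:3,3]=s['position']
        M=T@np.array(c['mount']); c['Rwc']=M[:3,:3]; c['o']=M[:3,3]
    else:
        r=cv2.Rodrigues(np.array(c['rvec'],float))[0]; c['Rwc']=r.T; c['o']=-r.T@np.array(c['tvec']).ravel()
    c['K']=np.array([[c['fx'],0,c['cx']],[0,c['fy'],c['cy']],[0,0,1.]]); c['D']=np.array(c['D'],float)
    return c
def ray(c,px):
    p=cv2.undistortPoints(np.array(px,float).reshape(-1,1,2),c['K'],c['D']).reshape(-1,2)
    return np.c_[p,np.ones(len(p))]@c['Rwc'].T
def onz(c,px,z):
    d=ray(c,px); return c['o']+d*((z-c['o'][2])/d[:,2])[:,None]
def proj(c,X):
    X=np.array(X,float).reshape(-1,3); rw=c['Rwc'].T
    return cv2.projectPoints(X,cv2.Rodrigues(rw)[0],-rw@c['o'],c['K'],c['D'])[0].reshape(-1,2)
def save(c,f): cv2.imwrite('pics/'+f,c['color'][:,:,::-1])
E
python3 - <<'E'
from h import *
import pickle
print(ctrl.observe())
for n in ('top','side','wrist'):
    c=cam(n); save(c,n+'1.png'); print(n,c['o'].round(),c['fx'],c['D'],c['Rwc'].round(2).tolist()); pickle.dump(c,open(n+'1.pkl','wb'))
E
```

```text
pics
{'time': 0.0, 'joints': array([-1.37632182e+00,  3.78067499e-01,  7.96350435e-02,  1.27443204e+00,
        1.52559156e-05,  1.46049672e+00]), 'joint_vel': array([ 0.00048915, -0.00149442,  0.00020179, -0.00055953,  0.00079416,
       -0.0031839 ]), 'tau': array([ 7.44842928e-04, -4.63610029e+01,  2.69873160e+01,  2.09291268e-02,
       -2.30080896e-04, -1.06133001e-05]), 'position': array([ 172.42572167, -547.84016698,  230.36191562]), 'tcp_rot': array([ 9.88411016e-01,  1.51797870e-01, -3.58878870e-05, -1.03348866e-03]), 'ft_force': array([0.00654885, 0.0224851 , 0.4121029 ]), 'torque': array([-0.0042103 ,  0.01221269,  0.02790207]), 'grip_width': 1.000611103500509}
top [ 417.   33. 1266.] 498.46098748758436 [-0.05357655  0.          0.          0.          0.        ] [[-0.02, -0.99, 0.1], [-1.0, 0.02, -0.01], [0.0, -0.1, -1.0]]
side [ 513. -663.  596.] 365.2328733858084 [-0.07896737  0.          0.          0.          0.        ] [[1.0, -0.0, 0.03], [-0.03, -0.6, 0.8], [0.02, -0.8, -0.6]]
wrist [ 252. -523.  372.] 321.1464370019186 [-0.05532323  0.          0.          0.          0.        ] [[0.3, -0.9, -0.31], [-0.95, -0.28, -0.1], [-0.0, 0.32, -0.95]]
```

View pics/top1.png

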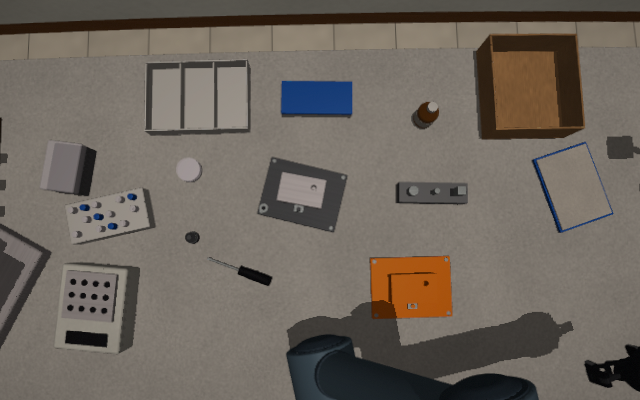

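View pics/side1.png

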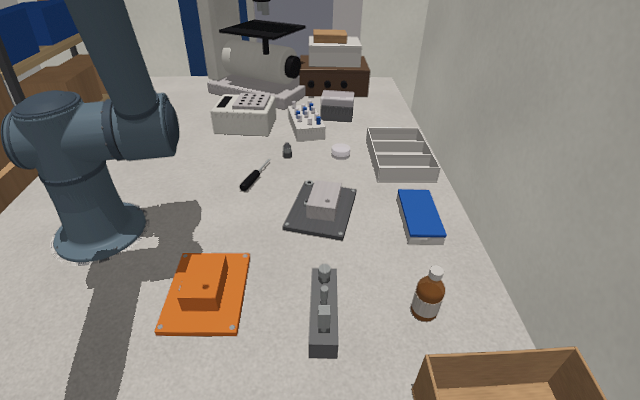

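View pics/wrist1.png

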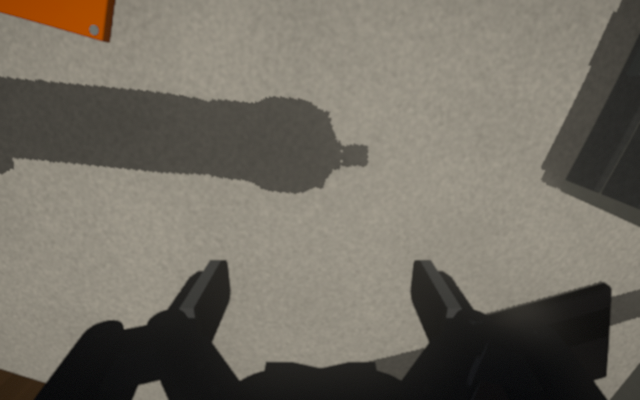

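The top view shows the dark stage at about (303,194), with the block at (302,190) and the bore at (313,187). The stand is at (432,192), and the square head is at its right (-y) end, near (458,191). Next I'll zoom in and measure.

```bash
python3 - <<'E'
import pickle,cv2,numpy as np
t=pickle.load(open('top1.pkl','rb'))['color'][:,:,::-1]; s=pickle.load(open('side1.pkl','rb'))['color'][:,:,::-1]
a=cv2.resize(t[150:240,250:350],(800,720)[:2],interpolation=cv2.INTER_CUBIC); 
a=cv2.resize(t[150:240,250:350],None,fx=6,fy=6,interpolation=cv2.INTER_CUBIC)
b=cv2.resize(t[170:215,390:475],None,fx=8,fy=8,interpolation=cv2.INTER_CUBIC)
c=cv2.resize(s[170:245,275:365],None,fx=7,fy=7,interpolation=cv2.INTER_CUBIC)
d=cv2.resize(s[255:365,295:350],None,fx=5,fy=5,interpolation=cv2.INTER_CUBIC)
for n,i in zip('abcd',(a,b,c,d)): cv2.imwrite(f'pics/z{n}.png',i)
E
```

```text
(no output)
```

View pics/za.png

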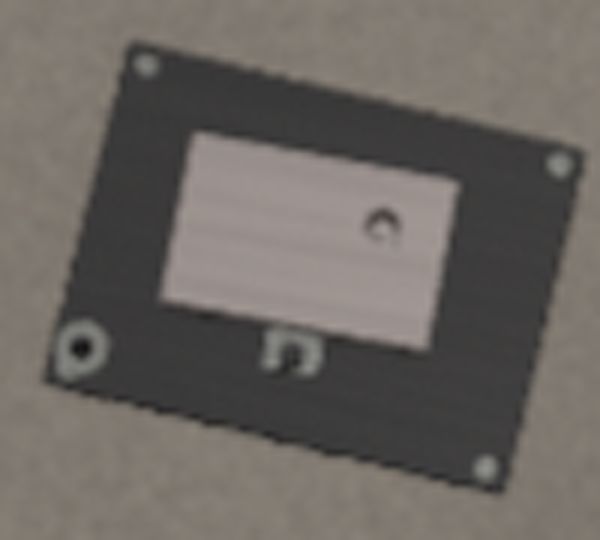

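View pics/zb.png

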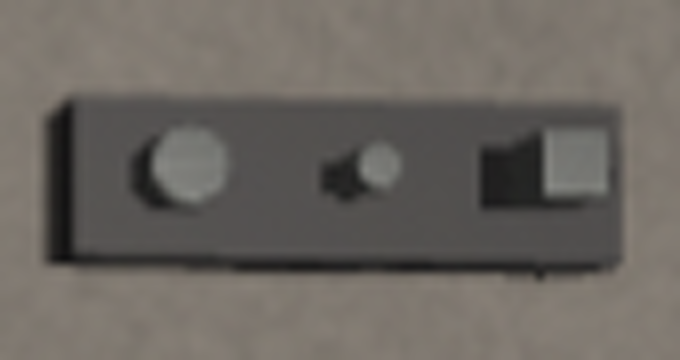

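View pics/zd.png

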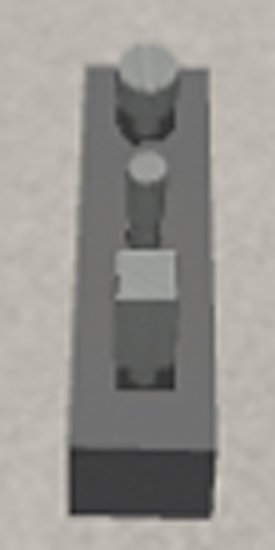

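The zooms show the square head in the right (-y) hole, about axis-aligned, with its top near top-view pixel (462,190). The plate and block outlines are clear, and the spacer is at the plate's near-left corner.

```bash
cat > m.py <<'E'
from h import *
import pickle
c=pickle.load(open('top1.pkl','rb')); im=c['color'][:,:,::-1]
F=8
def quad(mask,off,z,lbl):
    cs,_=cv2.findContours(mask,cv2.RETR_EXTERNAL,cv2.CHAIN_APPROX_NONE); k=max(cs,key=cv2.contourArea)
    k=cv2.convexHull(k).reshape(-1,2).astype(float)
    k=(k+.5)/F-.5+off
    P=onz(c,k,z)[:,:2].astype(np.float32)
    r=cv2.minAreaRect(P); print(lbl,r); return r
def crop(x0,x1,y0,y1): return cv2.resize(im[y0:y1,x0:x1],None,fx=F,fy=F,interpolation=cv2.INTER_CUBIC)
a=crop(250,350,150,240); g=cv2.cvtColor(a,cv2.COLOR_BGR2GRAY).astype(int)
dark=(g<90).astype(np.uint8); block=(g>118).astype(np.uint8)
quad(dark,[250,150],15,'stage')
# block: brighter than dark within plate: component at centre
n,l=cv2.connectedComponents(((g>105)).astype(np.uint8)); b=(l==l[(185-150)*F,(300-250)*F]).astype(np.uint8)
quad(b,[250,150],55,'block')
a=crop(390,475,170,215); g=cv2.cvtColor(a,cv2.COLOR_BGR2GRAY).astype(int)
hd=a.astype(int); print(a[20*F,72*F],a[20*F,60*F], a[3*F,60*F],a[10*F,82*F])
n,l=cv2.connectedComponents((g>108).astype(np.uint8)); b=(l==l[20*F,72*F]).astype(np.uint8)
quad(b,[390,170],100,'head')
st=((g<100)).astype(np.uint8); quad(st,[390,170],45,'stand(approx)')
E
python3 m.py
python3 - <<'E'
import pickle,sys
sys.path.insert(0,'.')
from h import *
s=pickle.load(open('side1.pkl','rb'))
# head-top quad in side crop zd: corners /5 + (295,255)
p=np.array([[117,250],[178,250],[176,300],[116,300]])/5+[295-.4,255-.4]
print(onz(s,p,100).round(1), onz(s,p,100).mean(0))
E
```

```text
stage ((545.2935791015625, 79.95247650146484), (201.18765258789062, 152.14886474609375), 74.86322784423828)
block ((552.09912109375, 80.44003295898438), (111.0267333984375, 71.03197479248047), 77.97306823730469)
[115 119 118] [53 53 55] [111 119 126] [109 118 124]
head ((537.2158203125, -300.2326965332031), (17.651384353637695, 17.572668075561523), 87.30370330810547)
stand(approx) ((537.4763793945312, -239.95706176757812), (180.45143127441406, 56.22814178466797), 87.18504333496094)
[[ 526.8 -293.1  100. ]
 [ 546.8 -293.3  100. ]
 [ 545.2 -312.8  100. ]
 [ 526.  -312.5  100. ]] [ 536.20537107 -302.92111423  100.        ]
```

```bash
cat > d.py <<'E'
# usage: python3 d.py px py pz phi_deg : delta from measured pose to target, in tool axes (m, rad)
import sys
from h import *
s=ctrl.observe(); Rm=R.from_quat(s['tcp_rot']); M=Rm.as_matrix()
phi=np.degrees(np.arctan2(M[1,0],M[0,0]))
print('t',round(s['time'],2),'pos',s['position'].round(2),'phi',round(phi,2),'tilt',M[:2,2].round(4),'F',s['ft_force'].round(2),'w',round(s['grip_width'],3))
if len(sys.argv)>3:
    t=np.array([float(v) for v in sys.argv[1:4]]); ph=np.radians(float(sys.argv[4])) if len(sys.argv)>4 else np.radians(phi)
    T=np.array([[np.cos(ph),np.sin(ph),0],[np.sin(ph),-np.cos(ph),0],[0,0,-1]]).T
    print('shift',(M.T@(t-s['position'])/1000).round(5),'rot',R.from_matrix(M.T@T).as_rotvec().round(4))
E
python3 d.py 537 -302 200 87.3
```

```text
t 0.15 pos [ 172.47 -547.99  230.58] phi 17.47 tilt [-0.0003  0.0016] F [-0.73 -0.76  0.23] w 0.997
shift [ 0.42154 -0.12519  0.03086] rot [-1.3000e-03 -1.1000e-03 -1.2188e+00]
```

Request:
apply_moves(
  commands=[
    [110,0.04,-0.012,0,0,0,-0.14],
    [110,0.1,-0.03,0.005,0,0,-0.3],
    [110,0.16,-0.047,0.01,0,0,-0.48],
    [110,0.22,-0.065,0.015,0,0,-0.66],
    [110,0.28,-0.083,0.02,0,0,-0.84],
    [110,0.335,-0.099,0.025,0,0,-1.0],
    [110,0.388,-0.115,0.03,0,0,-1.13],
    [110,0.4215,-0.125,0.031,0,0,-1.219],
  ],
)

```text
time: 1.15
position: [538.7, -300.6, 199.3]
tcp_rot: [0.722, 0.692, -0.0, -0.001]
ft_force: [-0.2, -0.1, 0.3]
grip_width: 0.566
```

```bash
python3 d.py 537 -302 200 87.3; python3 - <<'E'
from h import *
import pickle
c=cam('wrist'); save(c,'w2.png'); pickle.dump(c,open('w2.pkl','wb'))
E
```

```text
t 1.15 pos [ 538.67 -300.56  199.35] phi 87.62 tilt [-0.001   0.0009] F [-0.22 -0.11  0.34] w 0.566
shift [-0.00151 -0.00161 -0.00065] rot [-0.001  -0.0009  0.0056]
```

View pics/w2.png

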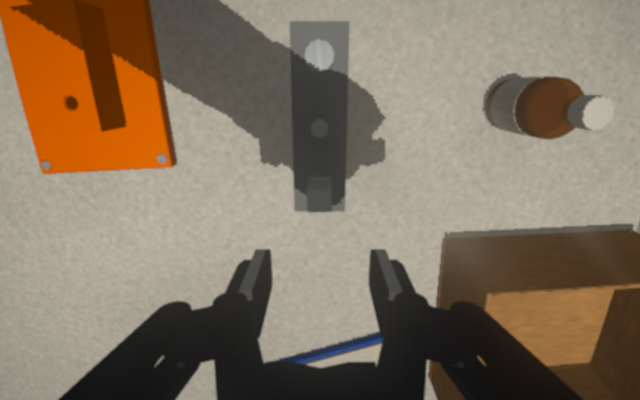

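The wrist view shows the stand up the middle. The square head is in shadow near (319,190), with the thin pin at (319,128) and the round pin at (319,53).

```bash
python3 - <<'E'
from h import *
import pickle
c=pickle.load(open('w2.pkl','rb')); im=c['color'][140:220,280:360,::-1]
a=cv2.resize(im,None,fx=7,fy=7,interpolation=cv2.INTER_CUBIC); a=cv2.convertScaleAbs(a,alpha=2,beta=-40); cv2.imwrite('pics/w2z.png',a)
print(proj(c,[[537,-302,100],[537,-302,60],[527,-312,100],[547,-292,100]]).round(1))
E
```

```text
[[317.5 201. ]
 [317.8 186.5]
 [305.7 213.1]
 [329.7 188.4]]
```

View pics/w2z.png

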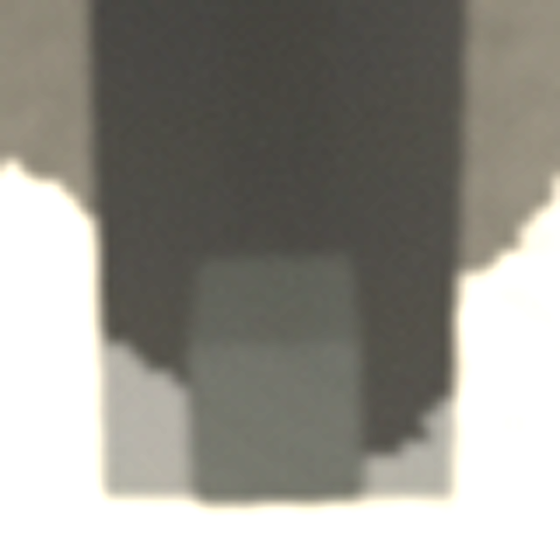

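```bash
python3 - <<'E'
from h import *
import pickle
c=pickle.load(open('w2.pkl','rb'))
p=np.array([[190,342],[357,342],[362,498],[196,498]])/7+[280-.4,140-.4]
P=onz(c,p,100);print(P.round(1),P.mean(0))
E
python3 d.py 538 -301.5 59 87.6
```

```text
[[ 529.  -291.3  100. ]
 [ 547.7 -292.   100. ]
 [ 547.7 -310.8  100. ]
 [ 528.7 -310.   100. ]] [ 538.29082446 -301.02099549  100.        ]
t 1.2 pos [ 541.5  -298.28  199.17] phi 87.89 tilt [0.0017 0.003 ] F [ 2.45  0.65 -0.79] w 0.572
shift [-0.00377 -0.0036   0.14015] rot [ 0.0016 -0.003   0.0051]
```

Request:
apply_moves(
  commands=[
    [110,0.001,0.0005,0.01,0,0,0],
    [110,0.001,0.0005,0.035,0,0,0],
    [110,0.001,0.0005,0.06,0,0,0],
    [110,0.001,0.0005,0.085,0,0,0],
    [110,0.001,0.0005,0.11,0,0,0],
    [110,0.001,0.0005,0.13,0,0,0],
    [110,0.001,0.0005,0.14,0,0,0],
    [110,0.001,0.0005,0.14,0,0,0],
  ],
)

```text
time: 2.2
position: [536.4, -301.9, 59.5]
tcp_rot: [0.724, 0.69, -0.0, -0.001]
ft_force: [-1.1, -0.8, -0.5]
grip_width: 0.569
```

```bash
python3 d.py; python3 - <<'E'
from h import *
import pickle
c=cam('wrist'); save(c,'w3.png')
E
```

```text
t 2.2 pos [ 536.36 -301.91   59.49] phi 87.23 tilt [-0.0018  0.001 ] F [-1.11 -0.82 -0.51] w 0.569
```

View pics/w3.png

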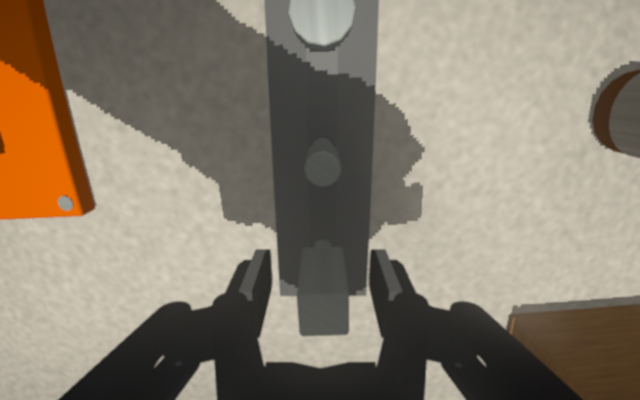

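The head sits at about (323,300), centred between the fingers at 270 and 370. Closing now.

Request:
apply_moves(
  commands=[
    [255,0,0,0,0,0,0],
    [255,0,0,0,0,0,0],
    [255,0,0,0,0,0,0],
    [255,0,0,0,0,0,0],
    [255,0,0,0,0,0,0],
    [255,0,0,0,0,0,0],
    [255,0,0,0,0,0,0],
    [255,0,0,-0.004,0,0,0],
  ],
)

```text
time: 3.25
position: [537.6, -301.6, 64.1]
tcp_rot: [0.724, 0.69, -0.0, -0.0]
ft_force: [0.4, -1.0, -2.6]
grip_width: 0.226
```

```bash
python3 d.py
```

```text
t 3.25 pos [ 537.55 -301.65   64.08] phi 87.31 tilt [-0.0003  0.0003] F [ 0.42 -0.99 -2.57] w 0.226
```

Request:
apply_moves(
  commands=[
    [255,0,0,-0.01,0,0,0],
    [255,0,0,-0.025,0,0,0],
    [255,0,0,-0.04,0,0,0],
    [255,0,0,-0.055,0,0,0],
    [255,0,0,-0.07,0,0,0],
    [255,0,0,-0.085,0,0,0],
    [255,0,0,-0.095,0,0,0.08],
    [255,0,0,-0.1,0,0,0.162],
  ],
)

```text
time: 4.25
position: [538.0, -302.0, 165.7]
tcp_rot: [0.778, 0.628, 0.0, 0.001]
ft_force: [0.3, 0.2, -1.1]
grip_width: 0.23
```

```bash
python3 d.py 606.5 105.5 164 78
```

```text
t 4.25 pos [ 538.01 -302.05  165.72] phi 77.87 tilt [ 0.001  -0.0008] F [ 0.29  0.19 -1.12] w 0.23
shift [ 0.41284 -0.01868  0.00147] rot [ 0.0012  0.0005 -0.0023]
```

Request:
apply_moves(
  commands=[
    [255,0.03,-0.001,0,0,0,0],
    [255,0.085,-0.004,0,0,0,0],
    [255,0.145,-0.006,0,0,0,0],
    [255,0.205,-0.009,0,0,0,0],
    [255,0.265,-0.011,0,0,0,0],
    [255,0.325,-0.014,0,0,0,0],
    [255,0.38,-0.016,0,0,0,0],
    [255,0.412,-0.017,0,0,0,0],
  ],
)

```text
time: 5.25
position: [606.6, 107.6, 164.9]
tcp_rot: [0.776, 0.631, 0.0, -0.0]
ft_force: [-0.2, -0.3, -1.2]
grip_width: 0.227
```

```bash
python3 d.py 606.5 105.5 84 78; python3 - <<'E'
from h import *
import pickle
for n in ('side','top','wrist'):
    c=cam(n); save(c,n+'4.png'); pickle.dump(c,open(n+'4.pkl','wb'))
    i=c['color'][:,:,::-1]
    if n=='side': cv2.imwrite('pics/s4z.png',cv2.resize(i[100:240,260:400],None,fx=4,fy=4,interpolation=cv2.INTER_CUBIC))
E
python3 d.py
```

```text
t 5.25 pos [606.57 107.64 164.87] phi 78.18 tilt [0.0003 0.0004] F [-0.2  -0.28 -1.21] w 0.227
shift [-0.00214  0.00035  0.08087] rot [ 0.0002 -0.0004  0.0031]
t 5.4 pos [606.55 106.35 164.59] phi 78.2 tilt [ 0.0001 -0.0003] F [-0.18 -0.96 -0.64] w 0.225
```

View pics/s4z.png

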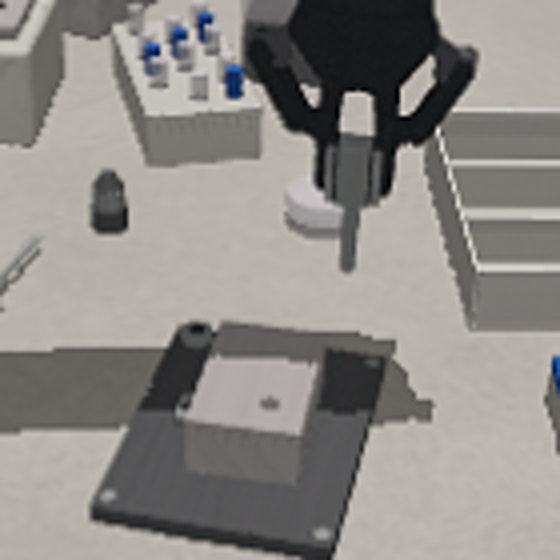

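View pics/wrist4.png

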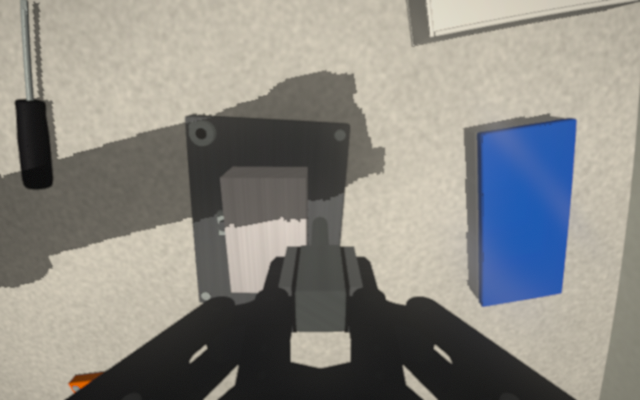

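The pin hangs from the gripper, close to upright, with its tip at side pixel ≈(346.6,166.9). The wrist view shows the shank just right (+x) of the block.

```bash
python3 - <<'E'
from h import *
import pickle
c=pickle.load(open('side4.pkl','rb'))
for z in (112,115,118): print(z,proj(c,[606.6,107.2,z]))
print('headbottom',proj(c,[606.6,107.2,165]))
E
```

```text
112 [[346.97888727 167.93219595]]
115 [[347.05182382 166.90780944]]
118 [[347.12501386 165.87945315]]
headbottom [[348.30553405 149.23529598]]
```

Request:
apply_moves(
  commands=[
    [255,0,0,0.01,0,0,0],
    [255,0,0,0.025,0,0,0],
    [255,0,0,0.042,0,0,0],
    [255,0,0,0.06,0,0,0],
    [255,0,0,0.074,0,0,0],
    [255,0,0,0.081,0,0,0],
    [255,0,-0.002,0.081,0,0,0],
    [255,0,-0.003,0.081,0,0,0],
  ],
)

```text
time: 6.4
position: [604.0, 105.4, 83.9]
tcp_rot: [0.777, 0.63, 0.0, 0.0]
ft_force: [0.2, 0.2, -2.0]
grip_width: 0.225
```

```bash
python3 d.py;python3 d.py
```

```text
t 6.4 pos [603.96 105.38  83.92] phi 78.03 tilt [ 0.0011 -0.    ] F [ 0.17  0.22 -1.96] w 0.225
t 6.4 pos [603.96 105.38  83.92] phi 78.03 tilt [ 0.0011 -0.    ] F [ 0.17  0.22 -1.96] w 0.225
```

Request:
apply_moves(
  commands=[
    [255,0,-0.0005,0,0,0,0],
    [255,0,-0.001,0,0,0,0],
    [255,0,-0.0015,0,0,0,0],
    [255,0,-0.002,0,0,0,0],
    [255,0,-0.0025,0,0,0,0],
    [255,0,-0.003,0,0,0,0],
    [255,0,-0.003,0,0,0,0],
    [255,0,-0.003,0,0,0,0],
  ],
)

```text
time: 7.4
position: [600.7, 106.0, 83.3]
tcp_rot: [0.777, 0.629, -0.0, 0.0]
ft_force: [0.6, 0.7, -1.0]
grip_width: 0.223
```

Request:
apply_moves(
  commands=[
    [255,0,-0.0002,0,0,0,0],
    [255,0,-0.0004,0,0,0,0],
    [255,0,-0.0006,0,0,0,0],
    [255,0,-0.0008,0,0,0,0],
    [255,0,-0.001,0,0,0,0],
    [255,0,-0.001,0,0,0,0],
    [255,0,-0.001,0,0,0,0],
    [255,0,-0.001,0,0,0,0],
  ],
)

```text
time: 8.4
position: [599.7, 106.2, 83.3]
tcp_rot: [0.777, 0.629, -0.0, 0.0]
ft_force: [0.3, 0.1, -1.4]
grip_width: 0.225
```

```bash
python3 d.py
```

```text
t 8.4 pos [599.7  106.17  83.28] phi 78.03 tilt [ 0.     -0.0001] F [ 0.32  0.11 -1.36] w 0.225
```

Request:
apply_moves(
  commands=[
    [255,0,-0.0001,0,0,0,0],
    [255,0,-0.0002,0,0,0,0],
    [255,0,-0.0004,0,0,0,0],
    [255,0,-0.0006,0,0,0,0],
    [255,0,-0.0008,0,0,0,0],
    [255,0,-0.0008,0,0,0,0],
    [255,0,-0.0008,0,0,0,0],
    [255,0,-0.0008,0,0,0,0],
  ],
)

```text
time: 9.4
position: [599.1, 106.3, 83.3]
tcp_rot: [0.777, 0.629, 0.0, 0.0]
ft_force: [0.7, 0.1, -1.0]
grip_width: 0.224
```

Request:
apply_moves(
  commands=[
    [255,0,-0.0001,0,0,0,0],
    [255,0,-0.0002,0,0,0,0],
    [255,0,-0.0003,0,0,0,0],
    [255,0,-0.0004,0,0,0,0],
    [255,0,-0.0005,0,0,0,0],
    [255,0,-0.0005,0,0,0,0],
    [255,0,-0.0005,0,0,0,0],
    [255,0,-0.0005,0,0,0,0],
  ],
)

```text
time: 10.4
position: [598.9, 106.3, 83.4]
tcp_rot: [0.777, 0.629, 0.0, 0.0]
ft_force: [4.5, -1.2, -3.6]
grip_width: 0.225
```

```bash
python3 - <<'E'
from h import *
for n in range(3):
    s=ctrl.observe();print(s['time'],s['position'].round(2),s['ft_force'].round(2),s['torque'].round(3)); ctrl.capture('side')
E
```

```text
10.4 [598.89 106.35  83.41] [ 4.47 -1.18 -3.58] [-0.224 -1.125 -0.023]
10.45 [598.88 106.37  83.4 ] [ 4.65  0.08 -3.61] [-0.266 -1.124 -0.063]
10.5 [598.85 106.38  83.39] [ 4.99 -0.45 -3.28] [-0.256 -1.204 -0.02 ]
```

Request:
apply_moves(
  commands=[
    [255,0,0.003,0,0,0,0],
    [255,0,0.005,0,0,0,0],
    [255,-0.01,0.005,0,0,0,0],
    [255,-0.028,0.005,0,0,0,0],
    [255,-0.046,0.005,0,0,0,0],
    [255,-0.062,0.005,0,0,0,0],
    [255,-0.07,0.005,0,0,0,0],
    [255,-0.07,0.004,0,0,0,0],
  ],
)

```text
time: 11.55
position: [587.8, 36.4, 83.4]
tcp_rot: [0.777, 0.629, 0.0, -0.0]
ft_force: [0.1, -0.5, -1.5]
grip_width: 0.226
```

Request:
apply_moves(
  commands=[
    [255,0,-0.0005,0,0,0,0],
    [255,0,-0.001,0,0,0,0],
    [255,0,-0.0015,0,0,0,0],
    [255,0,-0.0018,0,0,0,0],
    [255,0,-0.002,0,0,0,0],
    [255,0,-0.002,0,0,0,0],
    [255,0,-0.002,0,0,0,0],
    [255,0,-0.002,0,0,0,0],
  ],
)

```text
time: 12.55
position: [585.9, 37.5, 83.3]
tcp_rot: [0.777, 0.629, -0.0, 0.0]
ft_force: [-0.5, -0.7, -1.0]
grip_width: 0.224
```

Request:
apply_moves(
  commands=[
    [255,0,-0.0002,0,0,0,0],
    [255,0,-0.0004,0,0,0,0],
    [255,0,-0.0006,0,0,0,0],
    [255,0,-0.0008,0,0,0,0],
    [255,0,-0.001,0,0,0,0],
    [255,0,-0.001,0,0,0,0],
    [255,0,-0.001,0,0,0,0],
    [255,0,-0.001,0,0,0,0],
  ],
)

```text
time: 13.55
position: [584.9, 37.7, 83.3]
tcp_rot: [0.777, 0.629, -0.0, 0.0]
ft_force: [-0.2, 0.3, -1.2]
grip_width: 0.225
```

```bash
python3 d.py
```

```text
t 13.55 pos [584.89  37.74  83.29] phi 78.02 tilt [ 0.     -0.0001] F [-0.15  0.32 -1.18] w 0.225
```

Request:
apply_moves(
  commands=[
    [255,0,-0.0001,0,0,0,0],
    [255,0,-0.0002,0,0,0,0],
    [255,0,-0.0004,0,0,0,0],
    [255,0,-0.0005,0,0,0,0],
    [255,0,-0.0006,0,0,0,0],
    [255,0,-0.0006,0,0,0,0],
    [255,0,-0.0006,0,0,0,0],
    [255,0,-0.0006,0,0,0,0],
  ],
)

```text
time: 14.55
position: [584.5, 37.8, 83.3]
tcp_rot: [0.777, 0.629, 0.0, 0.0]
ft_force: [1.2, -0.2, -2.0]
grip_width: 0.23
```

```bash
python3 d.py
```

```text
t 14.55 pos [584.49  37.83  83.34] phi 78.02 tilt [ 0.0004 -0.0001] F [ 1.23 -0.2  -2.05] w 0.23
```

Request:
apply_moves(
  commands=[
    [255,0,-0.0001,0,0,0,0],
    [255,0,-0.0002,0,0,0,0],
    [255,0,-0.0003,0,0,0,0],
    [255,0,-0.0004,0,0,0,0],
    [255,0,-0.0004,0,0,0,0],
    [255,0,-0.0004,0,0,0,0],
    [255,0,-0.0004,0,0,0,0],
    [255,0,-0.0004,0,0,0,0],
  ],
)

```text
time: 15.55
position: [584.2, 37.9, 83.4]
tcp_rot: [0.777, 0.629, 0.0, 0.0]
ft_force: [4.1, -0.6, -3.6]
grip_width: 0.226
```

```bash
python3 - <<'E'
from h import *
for n in range(3):
    s=ctrl.observe();print(s['time'],s['position'].round(2),s['ft_force'].round(2)); ctrl.capture('side')
E
```

```text
15.55 [584.24  37.88  83.38] [ 4.07 -0.58 -3.64]
15.6 [584.27  37.87  83.4 ] [ 3.68 -0.9  -3.73]
15.65 [584.22  37.89  83.35] [ 3.86 -0.82 -3.8 ]
```

Request:
apply_moves(
  commands=[
    [255,0,0.004,0,0,0,0],
    [255,-0.004,0.006,0,0,0,0],
    [255,-0.022,0.006,0,0,0,0],
    [255,-0.036,0.006,0,0,0,0],
    [255,-0.037,0.0,0,0,0,0],
    [255,-0.037,-0.016,0,0,0,0],
    [255,-0.037,-0.032,0,0,0,0],
    [255,-0.037,-0.039,0,0,0,0],
  ],
)

```text
time: 16.7
position: [536.6, 10.1, 83.3]
tcp_rot: [0.777, 0.63, -0.0, -0.0]
ft_force: [-0.4, -0.2, -1.6]
grip_width: 0.228
```

Request:
apply_moves(
  commands=[
    [255,0.0,0,0,0,0,0],
    [255,0.002,0,0,0,0,0],
    [255,0.004,0,0,0,0,0],
    [255,0.006,0,0,0,0,0],
    [255,0.0075,0,0,0,0,0],
    [255,0.008,0,0,0,0,0],
    [255,0.008,0,0,0,0,0],
    [255,0.008,0,0,0,0,0],
  ],
)

```text
time: 17.7
position: [539.7, 17.6, 83.3]
tcp_rot: [0.777, 0.629, -0.0, 0.0]
ft_force: [0.1, -0.3, -1.0]
grip_width: 0.228
```

```bash
cat > b.py <<'E'
from h import *
s=ctrl.observe();p=s['position']
a=np.radians(77.94-90); bx=np.array([np.cos(a),np.sin(a)]);by=np.array([-bx[1],bx[0]])
print(s['time'],p.round(2),s['ft_force'].round(2),'bx',(p[:2]@bx).round(2),'by',(p[:2]@by).round(2),'Fbx,by',(s['ft_force'][:2]@bx).round(2),(s['ft_force'][:2]@by).round(2))
E
python3 b.py
```

```text
17.7 [539.69  17.63  83.28] [ 0.06 -0.27 -0.96] bx 524.1 by 130.0 Fbx,by 0.12 -0.25
```

Request:
apply_moves(
  commands=[
    [255,0.0003,0,0,0,0,0],
    [255,0.0006,0,0,0,0,0],
    [255,0.0009,0,0,0,0,0],
    [255,0.0012,0,0,0,0,0],
    [255,0.0015,0,0,0,0,0],
    [255,0.0018,0,0,0,0,0],
    [255,0.002,0,0,0,0,0],
    [255,0.002,0,0,0,0,0],
  ],
)

```text
time: 18.7
position: [540.1, 19.7, 83.3]
tcp_rot: [0.777, 0.63, -0.0, 0.0]
ft_force: [0.8, -0.2, -1.5]
grip_width: 0.222
```

Request:
apply_moves(
  commands=[
    [255,0.0002,0,0,0,0,0],
    [255,0.0004,0,0,0,0,0],
    [255,0.0006,0,0,0,0,0],
    [255,0.0008,0,0,0,0,0],
    [255,0.0008,0,0,0,0,0],
    [255,0.0008,0,0,0,0,0],
    [255,0.0008,0,0,0,0,0],
    [255,0.0008,0,0,0,0,0],
  ],
)

```text
time: 19.7
position: [540.2, 20.1, 83.3]
tcp_rot: [0.777, 0.629, -0.0, 0.0]
ft_force: [-0.8, -3.3, -1.0]
grip_width: 0.228
```

```bash
python3 b.py
```

```text
19.7 [540.25  20.06  83.33] [-0.81 -3.31 -1.  ] bx 524.13 by 132.5 Fbx,by -0.1 -3.41
```

```bash
python3 - <<'E'
from h import *
import pickle
c=pickle.load(open('top1.pkl','rb')); print(onz(c,[313.3,187.1],55))
cam('side')
E
python3 b.py
```

```text
[[557.67135315  50.55772109  55.        ]]
19.75 [540.25  20.04  83.3 ] [-0.78 -3.98 -0.19] bx 524.13 by 132.48 Fbx,by 0.07 -4.05
```

Request:
apply_moves(
  commands=[
    [255,-0.003,0,0,0,0,0],
    [255,-0.006,0,0,0,0,0],
    [255,-0.006,0,-0.008,0,0,0],
    [255,-0.006,0,-0.018,0,0,0],
    [255,-0.006,0,-0.028,0,0,0],
    [255,-0.006,0,-0.036,0,0,0],
    [255,-0.006,0,-0.038,0,0,0],
    [255,-0.006,0,-0.038,0,0,0],
  ],
)

```text
time: 20.75
position: [539.1, 14.6, 121.4]
tcp_rot: [0.777, 0.63, 0.0, 0.0]
ft_force: [-0.1, -0.4, -1.2]
grip_width: 0.226
```

```bash
python3 d.py 558.23 48.65 121.5 77.94; python3 b.py
```

```text
t 20.75 pos [539.13  14.59 121.4 ] phi 78.03 tilt [ 0.0003 -0.    ] F [-0.11 -0.39 -1.17] w 0.226
shift [ 0.03728  0.01162 -0.0001 ] rot [ 0.0003 -0.      0.0015]
20.75 [539.13  14.59 121.4 ] [-0.11 -0.39 -1.17] bx 524.18 by 126.91 Fbx,by -0.03 -0.4
```

Vision puts the bore at (557.7, 50.6) and the touches put it at (558.2, 48.7). They differ by about 2 mm, which is within the calibration error, so I trust the touches.

Request:
apply_moves(
  commands=[
    [255,0.006,0.002,0,0,0,0],
    [255,0.014,0.0045,0,0,0,0],
    [255,0.022,0.007,0,0,0,0],
    [255,0.03,0.0095,0,0,0,0],
    [255,0.0355,0.011,0,0,0,0],
    [255,0.0373,0.0116,0,0,0,0],
    [255,0.0373,0.0116,0,0,0,0],
    [255,0.0373,0.0116,0,0,0,0],
  ],
)

```text
time: 21.75
position: [558.0, 48.5, 121.3]
tcp_rot: [0.777, 0.629, -0.0, 0.0]
ft_force: [-0.4, -0.5, -0.7]
grip_width: 0.229
```

```bash
python3 d.py 558.23 48.65 108 77.94; python3 - <<'E'
from h import *
c=cam('side'); i=c['color'][:,:,::-1]; cv2.imwrite('pics/s6z.png',cv2.resize(i[120:240,270:370],None,fx=5,fy=5,interpolation=cv2.INTER_CUBIC))
E
```

```text
t 21.75 pos [558.03  48.46 121.3 ] phi 78.01 tilt [-0.0001 -0.0002] F [-0.44 -0.47 -0.69] w 0.229
shift [0.00023 0.00016 0.0133 ] rot [-0.      0.0002  0.0012]
```

View pics/s6z.png

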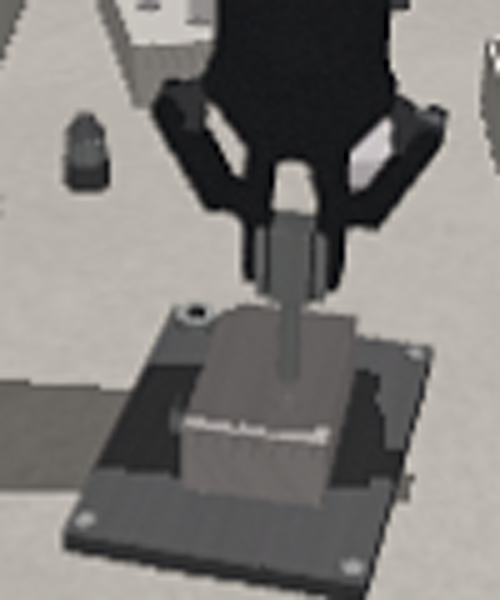

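The pin is upright directly above the bore, at crop (288,385). Next I'll lower the tip to the chamfer depth and check the forces.

Request:
apply_moves(
  commands=[
    [255,0.0002,0.0002,0.003,0,0,0],
    [255,0.0002,0.0002,0.007,0,0,0],
    [255,0.0002,0.0002,0.011,0,0,0],
    [255,0.0002,0.0002,0.014,0,0,0],
    [255,0.0002,0.0002,0.016,0,0,0],
    [255,0.0002,0.0002,0.018,0,0,0],
    [255,0.0002,0.0002,0.02,0,0,0],
    [255,0.0002,0.0002,0.021,0,0,0],
  ],
)

```text
time: 22.8
position: [558.4, 48.8, 100.2]
tcp_rot: [0.777, 0.629, -0.0, 0.0]
ft_force: [1.1, 0.1, -0.9]
grip_width: 0.23
```

```bash
python3 b.py
```

```text
22.8 [558.38  48.78 100.18] [ 1.13  0.13 -0.9 ] bx 535.86 by 164.37 Fbx,by 1.07 0.36
```

The tip is about 4.5 mm into the bore with no vertical reaction. Continuing down.

Request:
apply_moves(
  commands=[
    [255,0,0,0.003,0,0,0],
    [255,0,0,0.006,0,0,0],
    [255,0,0,0.009,0,0,0],
    [255,0,0,0.012,0,0,0],
    [255,0,0,0.015,0,0,0],
    [255,0,0,0.018,0,0,0],
    [255,0,0,0.021,0,0,0],
    [255,0,0,0.023,0,0,0],
  ],
)

```text
time: 23.8
position: [558.3, 48.8, 77.0]
tcp_rot: [0.777, 0.63, -0.0, -0.0]
ft_force: [-0.2, -1.0, -1.1]
grip_width: 0.223
```

```bash
python3 b.py; python3 d.py
```

```text
23.8 [558.28  48.8   77.03] [-0.2  -0.95 -1.15] bx 535.76 by 164.37 Fbx,by 0.0 -0.97
t 23.8 pos [558.28  48.8   77.03] phi 78.03 tilt [-0.0002 -0.0001] F [-0.2  -0.95 -1.15] w 0.223
```

Request:
apply_moves(
  commands=[
    [255,0,0,0.0003,0,0,0],
    [255,0,0,0.0006,0,0,0],
    [255,0,0,0.0009,0,0,0],
    [255,0,0,0.0012,0,0,0],
    [255,0,0,0.0015,0,0,0],
    [255,0,0,0.0015,0,0,0],
    [255,0,0,0.0015,0,0,0],
    [255,0,0,0.0015,0,0,0],
  ],
)

```text
time: 24.8
position: [558.6, 48.8, 76.3]
tcp_rot: [0.777, 0.629, 0.0, 0.0]
ft_force: [-2.3, 0.2, 6.2]
grip_width: 0.227
```

Request:
apply_moves(
  commands=[
    [255,0,0,0.0001,0,0,0],
    [255,0,0,0.0002,0,0,0],
    [255,0,0,0.0003,0,0,0],
    [255,0,0,0.0004,0,0,0],
    [255,0,0,0.0005,0,0,0],
    [255,0,0,0.0005,0,0,0],
    [255,0,0,0.0005,0,0,0],
    [255,0,0,0.0005,0,0,0],
  ],
)

```text
time: 25.8
position: [558.6, 48.8, 76.2]
tcp_rot: [0.777, 0.63, 0.0, 0.0]
ft_force: [-2.1, -0.2, 8.8]
grip_width: 0.226
```

The pin is in firm contact at TCP z≈76.2, so it is likely on the floor. I'll unload, release and check.

Request:
apply_moves(
  commands=[
    [255,0,0,-0.0005,0,0,0],
    [255,0,0,-0.001,0,0,0],
    [255,0,0,-0.001,0,0,0],
    [200,0,0,-0.001,0,0,0],
    [150,0,0,-0.001,0,0,0],
    [110,0,0,-0.001,0,0,0],
    [110,0,0,-0.001,0,0,0],
    [110,0,0,-0.001,0,0,0],
  ],
)

```text
time: 26.8
position: [558.3, 48.8, 76.2]
tcp_rot: [0.777, 0.629, -0.0, -0.0]
ft_force: [-0.8, -0.2, -0.1]
grip_width: 0.572
```

```bash
python3 d.py;  python3 - <<'E'
from h import *
c=cam('side'); i=c['color'][:,:,::-1]; cv2.imwrite('pics/s7z.png',cv2.resize(i[120:240,270:370],None,fx=5,fy=5,interpolation=cv2.INTER_CUBIC))
c=cam('wrist'); save(c,'w7.png')
E
```

```text
t 26.8 pos [558.33  48.77  76.15] phi 78.02 tilt [-0.0001 -0.0001] F [-0.77 -0.2  -0.1 ] w 0.572
```

View pics/s7z.png

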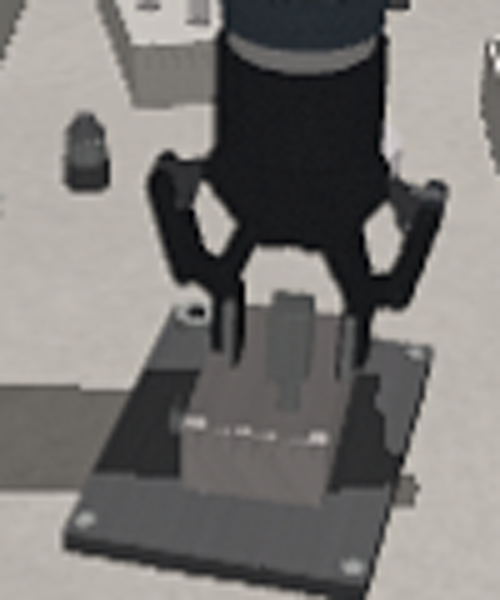

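View pics/w7.png

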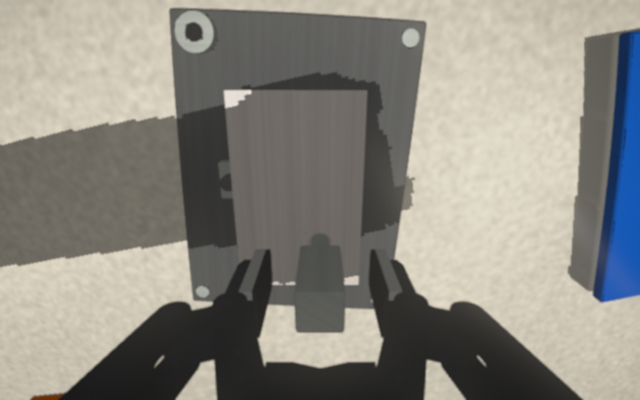

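The pin stands upright in the bore, between the open fingers. Retreating straight up.

Request:
apply_moves(
  commands=[
    [110,0,0,-0.005,0,0,0],
    [110,0,0,-0.015,0,0,0],
    [110,0,0,-0.03,0,0,0],
    [110,0,0,-0.05,0,0,0],
    [110,0,0,-0.07,0,0,0],
    [110,0,0,-0.095,0,0,0],
    [110,0,0,-0.12,0,0,0],
    [110,0,0,-0.14,0,0,0],
  ],
)

```text
time: 27.9
position: [558.9, 48.8, 218.8]
tcp_rot: [0.777, 0.63, 0.001, 0.001]
ft_force: [-0.6, 0.1, -0.2]
grip_width: 0.573
```

Request:
apply_moves(
  commands=[
    [110,-0.01,0,0,0,0,0],
    [110,-0.03,0,0,0,0,0],
    [110,-0.06,0,0,0,0,0],
    [110,-0.09,0,0,0,0,0],
    [110,-0.11,0,0,0,0,0],
    [110,-0.12,0,0,0,0,0],
    [110,-0.12,0,0,0,0,0],
    [110,-0.12,0,0,0,0,0],
  ],
)

```text
time: 28.9
position: [533.6, -68.0, 216.2]
tcp_rot: [0.777, 0.63, 0.0, -0.0]
ft_force: [0.8, 0.0, 0.4]
grip_width: 0.566
```

```bash
python3 d.py;  python3 - <<'E'
from h import *
c=cam('side'); i=c['color'][:,:,::-1]; cv2.imwrite('pics/s8z.png',cv2.resize(i[160:240,275:365],None,fx=7,fy=7,interpolation=cv2.INTER_CUBIC))
d=cam('wrist'); save(d,'w8.png')
x,y=558.3,48.7
a=np.radians(78)
for nm,z in (('headtop',115),('headbot',75)):
    P=[[x+10*(sx*np.cos(a)+sy*np.sin(a)),y+10*(sx*np.sin(a)-sy*np.cos(a)),z] for sx,sy in ((1,1),(1,-1),(-1,-1),(-1,1))]
    print(nm,((proj(c,P)-[275,160])*7).round(),proj(d,P).round())
E
```

```text
t 28.9 pos [533.55 -68.   216.24] phi 78.07 tilt [0.     0.0003] F [0.76 0.04 0.42] w 0.566
headtop [[410. 128.]
 [351. 121.]
 [341. 153.]
 [400. 160.]] [[334.  19.]
 [305.  19.]
 [305.  51.]
 [334.  51.]]
headbot [[405. 223.]
 [349. 216.]
 [338. 250.]
 [396. 257.]] [[332.  30.]
 [307.  30.]
 [307.  56.]
 [332.  56.]]
```

View pics/s8z.png

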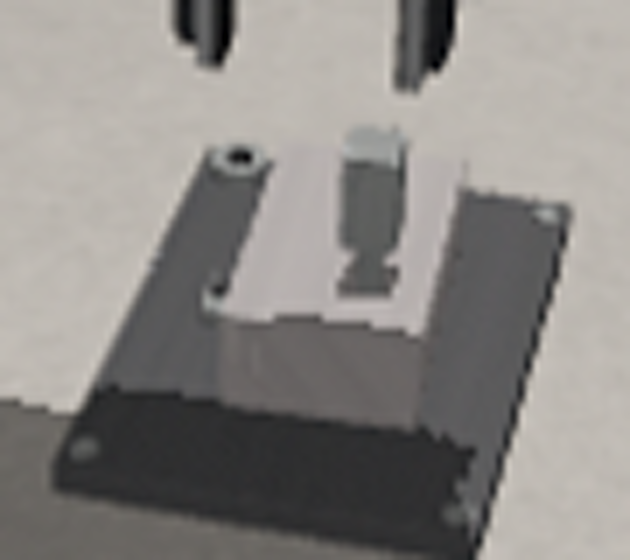

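View pics/w8.png

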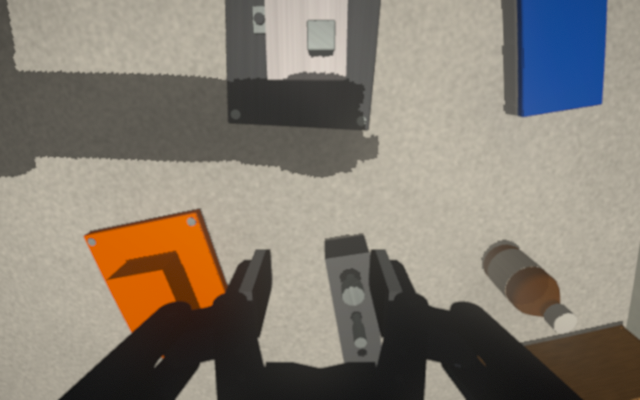

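The side view matches a fully seated pin. The head's top front edge is at crop y≈160, against 153–160 predicted. The stand's other two pins, the spacer and the rest look undisturbed. Handing in.

```bash
python3 -c "
from rig import ctrl
print(ctrl.sign_off())"
```

```text
the job is handed in; nothing more can be done
None
```

The gauge pin is standing in the bore, released, and the job was handed in at about 29 s of the 69 s allowed.

- **Touches:** The pin rested against the block in the order asked. Readings were about 4.8 N at the +x side far end, 4.0 N at the +x side near end and 3.4–4.0 N at the middle of the -y side. I judged the 0.3 s hold from each move's timing, since force is only reported at the end of a move.
- **Insertion:** I placed the pin from the touch readings. It went in freely until firm contact at about 10 N. I eased off, opened the gripper and backed away.

**Last checks:**
- The side and wrist views show the pin upright in the bore. The plate, spacer and the other two pins look undisturbed, and the gripper is clear of everything.
- The head's height in the side view fits fully down, but only to about 2 mm.
- Firm contact came about 1.5 mm higher than my first estimate of the tip's position in the grip. I took that as estimate error rather than a jam, because the stop was hard.
- The camera and touch estimates of the bore differed by about 2 mm, and I used the touch value.

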